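Dispense a pair of AA cells for the mouse

ROBOT

A 6-joint arm with a two-finger parallel gripper is mounted at the origin on the work surface. World frame = base frame: x ahead of the robot, y to its left, z up, the work surface at z = 0. Lengths are in m, angles in rad, forces in N, time in s.
With the tool pointing down it reaches from about 0.4 to 0.825 m from the base axis. Payload 7 kg.
Tool frame: the origin (TCP) lies midway between the tips of the shut fingers; the grasp point (between the pads) lies 19 mm behind it; z points along the fingers, y is the line along which they close (so a half turn about z gives the same grasp; the last joint's range is limited). The gripper opens to 88 mm and grips with 3 to 60 N. Pads are 19 mm wide; open, the fingers measure 130 mm over their backs; the gripper's body (78 mm by 193 mm) begins 47 mm behind the grasp point.
Start: joints at [-0.957, 0.359, 0.012, 0, -1.224, -0.288], TCP at [0.216, -0.639, 0.227] pointing down, gripper open.
Joint ranges: [-3.07, 3.07], [-1.43, 2.12], [-1.02, 1.25], [-3.03, 1.67], [-3.05, -0], [-3.03, 3.03]. Speed limits (rad/s): [2.39, 2.39, 3.01, 3.14, 3.14, 3.14].

INTERFACE

Orientations are given as a unit quaternion [w, x, y, z].
In Python, from workcell import ctrl gives the robot as it stands.
- The arm moves only by the shell command python3 -m pendant 'ROWS' [FORCE]. ROWS is JSON, a list of rows, each a list of 3 entries, a list of its own where there are three numbers: the shift along the tool's x, y, z in mm, then the turn, a rotation vector about the tool's x, y, z in degrees, then the opening, from 0 (shut) to 1 (fully open). A call has 1 to 20 rows; each row shifts and turns the commanded pose from where the row before left it, along the tool's axes as they then stand; what a row does not reach is not made up. A row lasts 1/8 s, in which the tool goes at most 62.5 mm and 10.7 degrees, less where a joint would pass 70% of its speed; a pose out of reach is approached as far as the arm can. A call is refused whole if a number of a shift passes 62.5 or a number of a turn 10.7, either way. A call with a gripper value outside its range is refused whole. The fingers move at their own pace and stop on an object; FORCE is the grip in N (left out, the last holds). Time passes only in rows, so rows that do not move let the fingers close. It gives the time, the measured TCP pose, the force, the opening and the grip force at its end, in the units of the state.
- ctrl.sense(): the state, without advancing time (a new reading comes with each control period).
- ctrl.capture(name): name is "side" or "top" or "wrist"; returns the picture (400x640x3 uint8, red, green, blue); there is no depth.
- ctrl.camera_model(name): a dict with "vfov" (degrees; the focal length in pixels is half the picture's height over the tangent of half this angle, whatever the lens; pixels are square), "cx", "cy" (the principal point, pixels), "position" and "attitude" of the camera in the world. Camera axes: x right, y down, z forward; pixel columns grow to the right and rows downward; lengths in m; the calibration is good to about 2 mm. A picture is of the moment at which its call begins: read the wrist's pose just before it. camera_model takes no time and is no camera call; for the wrist camera it gives the pose at the moment of the call.
- ctrl.job_done(): hands the job in; it is judged then, once.
The state is a dict: "clock": time; "q": joint angles; "joint_velocities": joint speeds; "tau": joint torques, N m; "ee_pos": TCP position; "tool_rot": TCP orientation; "ft_force": force on the tool from outside, world axes, zero at the start; "moment": the same for the moment, N m; "width": finger opening in m; "grasp_force": force on a finger pad.
Only numpy, scipy, OpenCV 4.12 (cv2) and the standard library are available. Lean on these libraries where they do the work, as an engineer would, in place of code of your own. Each camera call takes 0.05 s, during which the arm holds its last target. There are 200 camera calls.

TASK

The wireless mouse lying on its back needs two AA cells: with the fingertips, push the yellow paddle of the AA dispenser (the one with the thicker, green cells) right down once, so that its gate lifts and a pair of cells rolls into its tray, then let the paddle spring back up and move clear. Pick nothing up: touch no cell, leave the blue paddle of the AAA dispenser alone, and do not shift the mouse, the multimeter or the screwdriver.

Things in the scene. Friction and masses are not known exactly. Their poses are not given: they have to be found in the camera images.
- aa_dispenser: Grey sheet-metal dispenser for AA cells, fixed to the desk, 182 x 94 mm, sides 28 to 60 mm high. Origin on the desk under the chute's centre line; +x points up the chute (10 degrees), z up; open tray at x -85 to -45 mm. A steel yoke astride it rocks about a pivot at x -14, z 42 mm: gate ahead, yellow paddle behind, outside the +y wall. Middle of the paddle's top: x 43, y 50, z 58 mm when up, z 26 mm when fully down.
- aa_rocker (a joint): Rocking yoke of the AA dispenser: 0 = yellow paddle up, gate shut; 0.55 rad = paddle down on its stop, gate open. Spring return: 2 N at the paddle's middle starts it, about 7 N holds it down. From about 0.4 rad the gate lets two cells out while a rod drops in and holds back the third; they reach the tray within 1 s. A second press would let out two more.
- aa_pad (a point): Middle of the top of the yellow paddle of the AA dispenser, a plate 44 mm long (along the dispenser's x), 40 mm wide; moves with the yoke. Up, it slopes 16 degrees (rising to the dispenser's +x); fully down, 16 degrees the other way. Going down, this point drops 33 mm, almost straight. z axis up at rest.
- aaa_dispenser: Grey sheet-metal dispenser for AAA cells, fixed to the desk, 182 x 88 mm, sides 28 to 60 mm high. Origin on the desk under the chute's centre line; +x points up the chute (10 degrees), z up; open tray at x -85 to -45 mm. A steel yoke astride it rocks about a pivot at x -17, z 39 mm: gate ahead, blue paddle behind, outside the +y wall. Middle of the paddle's top: x 40, y 47, z 55 mm when up, z 22 mm when fully down.
- aaa_rocker (a joint): Rocking yoke of the AAA dispenser: 0 = blue paddle up, gate shut; 0.55 rad = paddle down on its stop, gate open. Spring return: 2 N at the paddle's middle starts it, about 7 N holds it down. Leave it at 0.
- aaa_pad (a point): Middle of the top of the blue paddle of the AAA dispenser, a plate 44 mm long (along the dispenser's x), 40 mm wide; moves with the yoke. Up, it slopes 16 degrees (rising to the dispenser's +x); fully down, 16 degrees the other way. Going down, this point drops 33 mm, almost straight. z axis up at rest.
- mouse: Black wireless mouse lying on its back with the empty battery bay open, 104 x 58 x 24 mm, loose, stands between the dispensers. Origin under its centre.
- multimeter: Red hand multimeter with a black face, 160 x 76 x 34 mm (48 mm over its switch), lying face up, loose. Origin under its centre.
- screwdriver: Screwdriver with a red handle lying loose on the desk, 200 mm long along its x axis, 26 mm thick. Origin under its middle.
- aa1: AA cell 1 of 6, counted from the gate: green jacket, steel end, 14.5 mm thick, 50.5 mm long, loose in the AA chute. Origin at its centre, y along the cell.
- aa2: AA cell 2 of 6, counted from the gate: green jacket, steel end, 14.5 mm thick, 50.5 mm long, loose in the AA chute. Origin at its centre, y along the cell.
- aa3: AA cell 3 of 6, counted from the gate: green jacket, steel end, 14.5 mm thick, 50.5 mm long, loose in the AA chute. Origin at its centre, y along the cell.
- aa4: AA cell 4 of 6, counted from the gate: green jacket, steel end, 14.5 mm thick, 50.5 mm long, loose in the AA chute. Origin at its centre, y along the cell.
- aa5: AA cell 5 of 6, counted from the gate: green jacket, steel end, 14.5 mm thick, 50.5 mm long, loose in the AA chute. Origin at its centre, y along the cell.
- aa6: AA cell 6 of 6, counted from the gate: green jacket, steel end, 14.5 mm thick, 50.5 mm long, loose in the AA chute. Origin at its centre, y along the cell.
- aaa1: AAA cell 1 of 5, counted from the gate: orange jacket, steel end, 10.5 mm thick, 44.5 mm long, loose in the AAA chute. Origin at its centre, y along the cell.
- aaa2: AAA cell 2 of 5, counted from the gate: orange jacket, steel end, 10.5 mm thick, 44.5 mm long, loose in the AAA chute. Origin at its centre, y along the cell.
- aaa3: AAA cell 3 of 5, counted from the gate: orange jacket, steel end, 10.5 mm thick, 44.5 mm long, loose in the AAA chute. Origin at its centre, y along the cell.
- aaa4: AAA cell 4 of 5, counted from the gate: orange jacket, steel end, 10.5 mm thick, 44.5 mm long, loose in the AAA chute. Origin at its centre, y along the cell.
- aaa5: AAA cell 5 of 5, counted from the gate: orange jacket, steel end, 10.5 mm thick, 44.5 mm long, loose in the AAA chute. Origin at its centre, y along the cell.

How it is judged:
On the way:
1. the yellow paddle of the AA dispenser is pressed right down (lever beyond 0.46 of its 0.55 rad) (value of joint aa_rocker above 0.46 rad), for 0.1 s.
At the end, for the whole second after the job is handed in: AA cells 1 and 2 lie at rest in the AA dispenser's tray (centre 55 to 88 mm ahead of its origin), AA cells 3 to 6 are still in the chute behind the gate (centre no more than 32 mm ahead of the origin), and both paddles are up (both yokes below 0.05 rad) (x of aa1 in the frame of aa_dispenser between -0.088 and -0.055 m and y of aa1 in the frame of aa_dispenser between -0.01 and 0.01 m and z of each of aa1, aa2 in the frame of aa_dispenser below 0.038 m and linear speed of each of aa1, aa2, aa3, aa4, aa5, aa6 below 0.03 m/s and x of aa2 in the frame of aa_dispenser between -0.088 and -0.055 m and y of aa2 in the frame of aa_dispenser between -0.01 and 0.01 m and x of aa3 in the frame of aa_dispenser between -0.032 and 0.08 m and y of aa3 in the frame of aa_dispenser between -0.01 and 0.01 m and x of aa4 in the frame of aa_dispenser between -0.032 and 0.08 m and y of aa4 in the frame of aa_dispenser between -0.01 and 0.01 m and x of aa5 in the frame of aa_dispenser between -0.032 and 0.08 m and y of aa5 in the frame of aa_dispenser between -0.01 and 0.01 m and x of aa6 in the frame of aa_dispenser between -0.032 and 0.08 m and y of aa6 in the frame of aa_dispenser between -0.01 and 0.01 m and value of joint each of aa_rocker, aaa_rocker below 0.05 rad); the robot touches nothing.
It fails at once if the paddle of the AAA dispenser is pressed or one of its cells leaves its place (value of joint aaa_rocker above 0.1 rad or distance of any of aaa1, aaa2, aaa3, aaa4, aaa5 from where it was at the start of the episode above 0.01 m).
It fails at once if the AA dispenser is worked with another part of the robot than the fingers (contact force between the arm and aa_dispenser above 1 N).
It fails at once if a cell is touched by the robot (contact force between any of the fingers, the arm and aa1 above 0.3 N or contact force between any of the fingers, the arm and aa2 above 0.3 N or contact force between any of the fingers, the arm and aa3 above 0.3 N or contact force between any of the fingers, the arm and aa4 above 0.3 N or contact force between any of the fingers, the arm and aa5 above 0.3 N or contact force between any of the fingers, the arm and aa6 above 0.3 N or contact force between any of the fingers, the arm and aaa1 above 0.3 N or contact force between any of the fingers, the arm and aaa2 above 0.3 N or contact force between any of the fingers, the arm and aaa3 above 0.3 N or contact force between any of the fingers, the arm and aaa4 above 0.3 N or contact force between any of the fingers, the arm and aaa5 above 0.3 N).
It fails at once if a cell is lifted out of its dispenser (height (world z) of any of aa1, aa2, aa3, aa4, aa5, aa6, aaa1, aaa2, aaa3, aaa4, aaa5 above 0.075 m).
It fails at once if the mouse, the multimeter or the screwdriver is shifted (distance of any of mouse, multimeter, screwdriver from where it was at the start of the episode above 0.015 m).
It also fails if it takes over 35 s, if anything falls off the work surface, if the arm or the gripper's body presses on something with over 40 N, if the wrist force passes 120 N, or if a joint passes its speed limit or range.

## Working session

There is one attempt and no reset: what is moved stays moved. The work goes in short steps, Python scripts to look and compute and a shell command to move; the robot and the scene stay as the last step left them, time stands still between calls to the robot, and variables do not carry over. Pictures are saved under pics/ and viewed, at most 10 in all, crops included, and the job is handed in when it is done.

```bash
mkdir -p pics; python3 - <<'E'
from workcell import ctrl
import cv2
for n in("top","side"):
    cv2.imwrite(f"pics/{n}0.png",ctrl.capture(n)[:,:,::-1]); print(ctrl.camera_model(n))
s=ctrl.sense();print(s["ee_pos"],s["tool_rot"],s["width"],s["clock"],s["ft_force"])
E
```

```text
{'vfov': 53.42005250979417, 'cx': 313.73352935102645, 'cy': 199.9871444334375, 'position': array([0.43338751, 0.00372171, 1.11321824]), 'attitude': array([-0.01884264,  0.71371213, -0.69966919,  0.02688817])}
{'vfov': 51.26116102981459, 'cx': 317.6228560473833, 'cy': 194.44167840494205, 'position': array([0.30167991, 0.76061008, 1.0376286 ]), 'attitude': array([ 0.04617372, -0.11146409,  0.93620838, -0.33008729])}
[ 0.2158919  -0.63908756  0.22571556] [-1.78002489e-04 -1.62135283e-01  9.86768264e-01  7.15460763e-04] 0.08781755338904385 0.1 [-0.19262018  0.17170088  0.0037688 ]
```

View pics/top0.png

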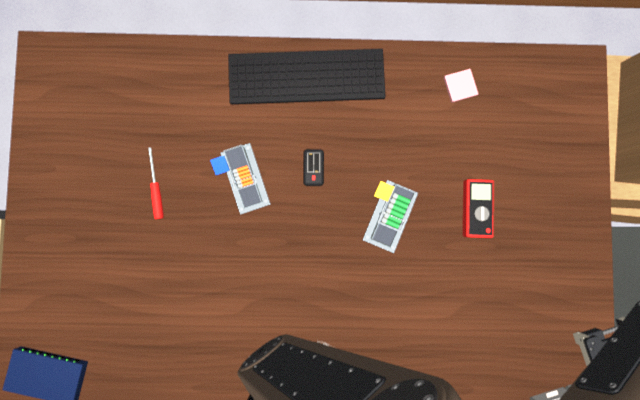

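View pics/side0.png

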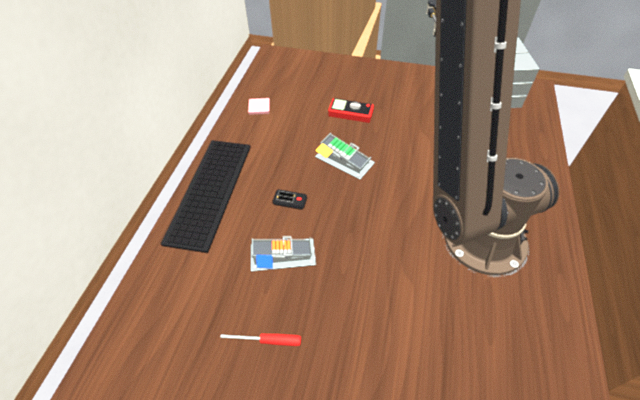

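Top view: the yellow paddle is near (384,190), with the green cells around (397,211) and the tray at the lower-left end. Side view: the yellow paddle is near (324,151). The multimeter is well to the right of the dispenser.

```bash
cat > h.py <<'E'
from workcell import ctrl
import cv2,numpy as np
from scipy.spatial.transform import Rotation as R
def ray(m,u,v):
    f=200/np.tan(np.radians(m["vfov"]/2)); q=m["attitude"]
    d=R.from_quat([q[1],q[2],q[3],q[0]]).apply([(u-m["cx"])/f,(v-m["cy"])/f,1]); return np.array(m["position"]),d
def onz(m,p,z):
    o,d=ray(m,*p); return o+d*(z-o[2])/d[2]
def blob(im,lo,hi):
    k=cv2.inRange(cv2.cvtColor(im,cv2.COLOR_RGB2HSV),lo,hi)
    n,l,s,c=cv2.connectedComponentsWithStats(k); i=1+np.argmax(s[1:,4]); return c[i],s[i],(l==i).astype(np.uint8)
def tri(a,b):
    (o,d),(p,e)=a,b; t=np.linalg.lstsq(np.c_[d,-e],p-o,rcond=None)[0]; return o+d*t[0],p+e*t[1]
Y=((22,120,120),(35,255,255)); G=((50,90,80),(80,255,255))
E
python3 - <<'E'
from h import *
T,S=cv2.imread("pics/top0.png")[:,:,::-1],cv2.imread("pics/side0.png")[:,:,::-1]
mt,ms=ctrl.camera_model("top"),ctrl.camera_model("side")
yt,st,_=blob(T,*Y);ys,ss,_=blob(S,*Y);print(yt,st,ys,ss)
print("tri",tri(ray(mt,*yt),ray(ms,*ys)),"z58",onz(mt,yt,.058),onz(ms,ys,.058))
# base/dispenser outline: long-axis from the grey (low saturation) mask
hsv=cv2.cvtColor(T,cv2.COLOR_RGB2HSV);k=cv2.inRange(hsv,(0,0,60),(180,70,255));k[:170]=0;k[260:]=0;k[:,:350]=0;k[:,425:]=0
k=cv2.morphologyEx(k,cv2.MORPH_CLOSE,np.ones((9,9)))
c=max(cv2.findContours(k,0,1)[0],key=cv2.contourArea);b=cv2.boxPoints(cv2.minAreaRect(c));w=np.array([onz(mt,p,.03)[:2] for p in b])
print(b);print(w,np.linalg.norm(np.diff(w,axis=0),axis=1))
e=np.diff(w,axis=0);e=e[np.argmax(np.linalg.norm(e,axis=1))];print("axis deg",np.degrees(np.arctan2(e[1],e[0])))
s=ctrl.sense();q=s["tool_rot"];print(R.from_quat([*q[1:],q[0]]).as_matrix().round(3))
E
```

```text
[383.35146444 190.61924686] [374 181  20  20 239] [324.05208333 150.625     ] [316 145  16  12  96]
tri (array([ 0.53105436, -0.19374901,  0.05400666]), array([ 0.52802074, -0.19428233,  0.05382636])) z58 [ 0.53068615 -0.19300453  0.058     ] [ 0.52706052 -0.19023134  0.058     ]
[[361.49203 240.01947]
 [386.4053  179.12036]
 [418.49026 192.24603]
 [393.577   253.14514]]
[[ 0.39731736 -0.13980708]
 [ 0.56513738 -0.20636991]
 [ 0.53077347 -0.29484616]
 [ 0.36351158 -0.22742284]] [0.18053856 0.09491537 0.1803398 ]
axis deg -21.63487296850283
[[-0.947 -0.32  -0.001]
 [-0.32   0.947  0.001]
 [ 0.     0.001 -1.   ]]
```

```bash
python3 -m pendant '[[[-27.5,20.2,0],[0,0,0],0],[[-27.5,20.2,0],[0,0,0],0],[[-27.5,20.2,0],[0,0,0],0],[[-27.5,20.2,0],[0,0,0],0],[[-27.5,20.2,0],[0,0,0],0],[[-27.5,20.2,0],[0,0,0],0],[[-27.5,20.2,0],[0,0,0],0],[[-27.5,20.2,0],[0,0,0],0],[[-27.5,20.2,0],[0,0,0],0],[[-27.5,20.2,0],[0,0,0],0],[[-27.5,20.2,0],[0,0,0],0],[[-27.5,20.2,0],[0,0,0],0],[[-27.5,20.2,0],[0,0,0],0],[[-27.5,20.2,0],[0,0,0],0],[[-27.5,20.2,0],[0,0,0],0],[[-27.5,20.2,0],[0,0,0],0],[[0,0,0],[0,0,0],0]]'
python3 -m pendant '[[[0,0,0],[0,0,8],0],[[0,0,0],[0,0,8],0],[[0,0,0],[0,0,8],0],[[0,0,0],[0,0,8],0],[[0,0,0],[0,0,8],0],[[0,0,0],[0,0,0],0],[[0,0,0],[0,0,0],0]]'
python3 - <<'E'
from h import *
m=ctrl.camera_model("wrist");s=ctrl.sense();W=ctrl.capture("wrist")
cv2.imwrite("pics/w1.png",W[:,:,::-1]);print(m,s["ee_pos"],s["q"],s["width"],s["ft_force"]);q=s["tool_rot"];print(R.from_quat([*q[1:],q[0]]).as_matrix().round(3))
c,st,k=blob(W,*Y);print(c,st,onz(m,c,.058))
E
```

```text
clock: 2.22
ee_pos: [0.5303, -0.1908, 0.226]
tool_rot: [-0.0, -0.163, 0.987, 0.0]
ft_force: [-1.1, -0.5, -0.8]
width: 0.0007
grasp_force: 0.0
clock: 3.1
ee_pos: [0.5291, -0.1927, 0.2264]
tool_rot: [-0.0, 0.184, 0.983, -0.0]
ft_force: [0.0, -0.7, 0.1]
width: 0.0001
grasp_force: 0.0
{'vfov': 70.92047102493362, 'cx': 323.7404026910167, 'cy': 198.50075614276975, 'position': array([ 0.45905068, -0.16567306,  0.3849099 ]), 'attitude': array([0.11633024, 0.81680848, 0.55935175, 0.08010497])} [ 0.52911967 -0.19271432  0.22644907] [-1.75146830e-03  1.75768491e-01 -2.38560931e-01 -3.67310471e-05
 -1.15676483e+00 -1.93870269e+00] 8.004522731814851e-05 [ 0.03305327 -0.68390182  0.06127524]
[[-0.932  0.361 -0.   ]
 [ 0.361  0.932  0.   ]
 [ 0.    -0.    -1.   ]]
[322.73688394 182.47138315] [ 306  164   34   38 1258] [ 0.52891964 -0.19378627  0.058     ]
```

View pics/w1.png

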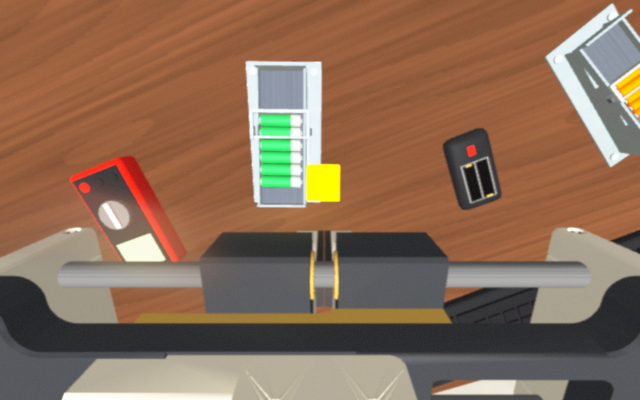

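The wrist view shows the yellow paddle fully in sight, centred at (323,182), and the tool square to the dispenser. All three estimates agree within about 3 mm. I'll shift 7 mm outward to clear the wall and then descend.

```bash
python3 -m pendant '[[[0,7,20],[0,0,0],0],[[0,0,25],[0,0,0],0],[[0,0,25],[0,0,0],0],[[0,0,25],[0,0,0],0],[[0,0,25],[0,0,0],0],[[0,0,20],[0,0,0],0],[[0,0,10],[0,0,0],0],[[0,0,0],[0,0,0],0],[[0,0,0],[0,0,0],0]]'
python3 - <<'E'
from h import *
s=ctrl.sense();print(s["ee_pos"],s["ft_force"])
W=ctrl.capture("side")[100:200,260:420];cv2.imwrite("pics/s1.png",cv2.resize(W[:,:,::-1],None,fx=5,fy=5))
E
```

```text
clock: 4.28
ee_pos: [0.5326, -0.186, 0.0774]
tool_rot: [0.001, 0.185, 0.983, -0.0]
ft_force: [-0.1, 0.6, -0.5]
width: 0.0004
grasp_force: 0.0
[ 0.53255637 -0.18602556  0.07735343] [-0.11342431  0.64789391 -0.52510951]
```

View pics/s1.png

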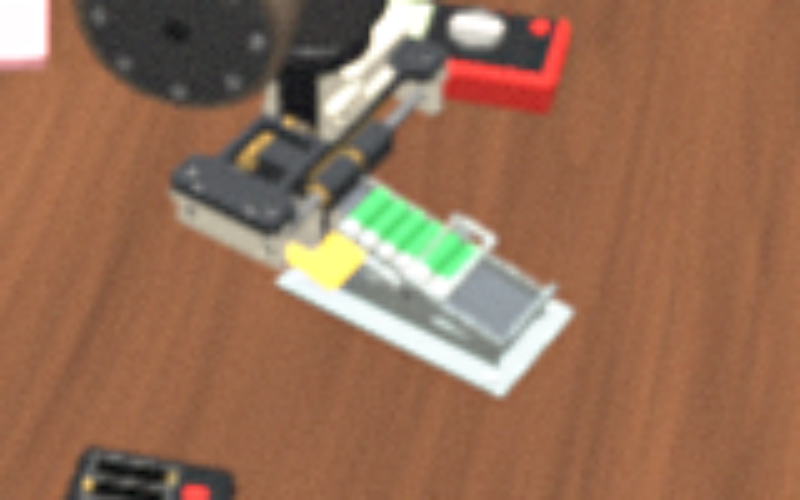

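The crop shows the fingertips just above the yellow paddle at about (325,255), clear of the cells and gate. Pressing now.

```bash
python3 -m pendant '[[[0,0,10],[0,0,0],0],[[0,0,8],[0,0,0],0],[[0,0,8],[0,0,0],0],[[0,0,8],[0,0,0],0],[[0,0,6],[0,0,0],0],[[0,0,4],[0,0,0],0]]'
python3 -m pendant '[[[0,0,2],[0,0,0],0],[[0,0,2],[0,0,0],0],[[0,0,0],[0,0,0],0]]'
```

```text
clock: 5.08
ee_pos: [0.5321, -0.1859, 0.0324]
tool_rot: [-0.0, 0.185, 0.983, -0.0]
ft_force: [0.2, 1.0, 6.9]
width: 0.0007
grasp_force: 3.4
clock: 5.45
ee_pos: [0.5316, -0.1858, 0.0285]
tool_rot: [-0.0, 0.185, 0.983, -0.0]
ft_force: [-1.9, 0.4, 7.7]
width: 0.0007
grasp_force: 3.5
```

```bash
python3 -m pendant '[[[0,0,1.5],[0,0,0],0],[[0,0,1],[0,0,0],0],[[0,0,0],[0,0,0],0],[[0,0,0],[0,0,0],0],[[0,0,0],[0,0,0],0],[[0,0,0],[0,0,0],0]]'
python3 - <<'E'
from h import *
W=ctrl.capture("side")[100:200,260:420];cv2.imwrite("pics/s2.png",cv2.resize(W[:,:,::-1],None,fx=5,fy=5))
E
```

```text
clock: 6.2
ee_pos: [0.5321, -0.1861, 0.0271]
tool_rot: [0.0, 0.185, 0.983, -0.0]
ft_force: [-1.9, 1.1, 15.3]
width: -0.0
grasp_force: 6.8
```

View pics/s2.png

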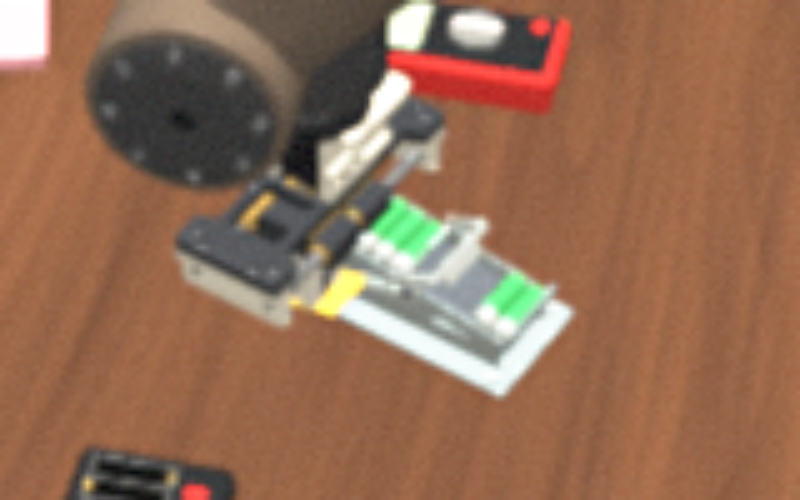

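The paddle is on its stop: the force rose to 15 N. Two green cells lie in the tray at about (515,300), the gate is up, and the rest are held back at about (400,235). Releasing now and moving clear.

```bash
python3 -m pendant '[[[0,0,-6],[0,0,0],0],[[0,0,-8],[0,0,0],0],[[0,0,-8],[0,0,0],0],[[0,0,-8],[0,0,0],0],[[0,0,-10],[0,0,0],0],[[0,0,-20],[0,0,0],0],[[0,0,-30],[0,0,0],0],[[0,0,-30],[0,0,0],0],[[0,0,-30],[0,0,0],0],[[0,0,-30],[0,0,0],0],[[0,0,0],[0,0,0],0],[[0,0,0],[0,0,0],0],[[0,0,0],[0,0,0],0],[[0,0,0],[0,0,0],0]]'
python3 - <<'E'
from h import *
W=ctrl.capture("wrist");cv2.imwrite("pics/w2.png",W[:,:,::-1]);m=ctrl.camera_model("wrist")
c,st,k=blob(W,*Y);print(c,st,onz(m,c,.058))
E
```

```text
clock: 8.0
ee_pos: [0.5315, -0.1859, 0.2052]
tool_rot: [-0.001, 0.185, 0.983, -0.0]
ft_force: [0.2, 0.1, 0.5]
width: 0.0004
grasp_force: 0.0
[316.6802244 186.914446 ] [ 299  167   36   41 1426] [ 0.52907438 -0.19333149  0.058     ]
```

View pics/w2.png

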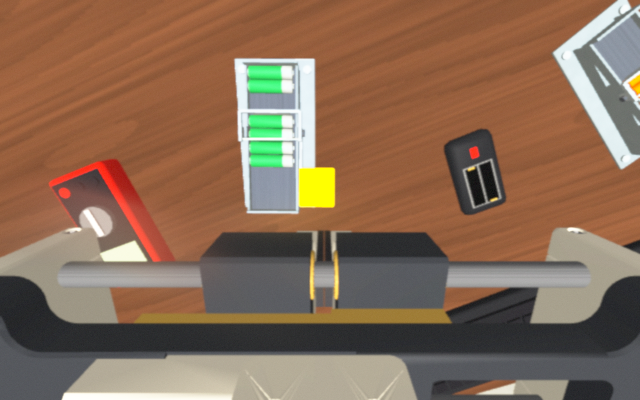

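The wrist view shows two cells in the tray at about (270,79), four behind the gate at about (270,140), and the paddle back up at the same position as before. Nothing else has moved.

```bash
python3 -c "
from workcell import ctrl
print(ctrl.job_done())"
```

```text
the job is handed in; nothing more can be done
None
```

The yellow AA paddle was pressed to its stop once and has sprung back up; two AA cells lie in the tray with four still behind the gate, nothing else in view moved, and the job is handed in (no verdict was returned).

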